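Knock a stuck medal out of its die

ROBOT

A 7-joint arm with a two-finger parallel gripper is mounted at the origin on the work surface. World frame = base frame: x ahead of the robot, y to its left, z up, the work surface at z = 0. Lengths are in m, angles in rad, forces in N, time in s.
With the tool pointing down it reaches from about 0.4 to 0.875 m from the base axis. Payload 19.3 kg.
Tool frame: the origin (TCP) lies on the centre line of the jaws, within the pads' length; the fingertips stand 8 mm ahead of it and the grasp point (between the pads) lies 11 mm behind it (bot.tip_extent is the distance from the TCP to the fingertips, in m); x points along the fingers, y is the direction in which the jaws open and shut, and the axes are right-handed (so a half turn about x gives the same grasp; the last joint's range is limited). The gripper opens to 85 mm and grips with 20 to 120 N. Pads are 22 mm wide; open, the fingers measure 114 mm over their backs; the gripper's body (76 mm by 85 mm) begins 54 mm behind the grasp point. The pads swing forward as they close: fully open they stand 13 mm farther back than shut.
Start: joints at [1.224, 0.521, -0.036, 1.599, 0.021, 1.021, -0.113], TCP at [0.171, -0.601, 0.239] pointing down, gripper open.
Joint ranges: [-2.91, 2.91], [-0.3, 2.13], [-1.5, 1.42], [0.17, 2.43], [-1.26, 4.41], [0.16, 1.93], [-2.52, 2.52]. Speed limits (rad/s): [1.89, 1.89, 2.39, 2.39, 3.01, 3.01, 3.01].

INTERFACE

Orientations are given as [roll, pitch, yaw] about the fixed x, y, z axes, in that order (R = Rz(yaw) Ry(pitch) Rx(roll)).
In Python, from workcell import sensors, imaging, order, bot gives the robot as it stands.
- The arm moves only by the tool arm_command, never from a script. Its argument "commands" is a list of rows, each an object of numbers: "dx", "dy", "dz": the shift along the tool's x, y, z in cm; "twist": the turn about the tool's x in rad. A call has 1 to 12 rows; each row is the pose to reach, as a shift and turn from the pose measured when the call began, along the tool's axes at that moment; what a row does not reach only later rows make up. A row lasts 1/12 s, in which the tool goes at most 41.7 mm and 7.16 degrees, less where a joint would pass 70% of its speed; a pose out of reach is approached as far as the arm can. A call with a gripper value outside its range is refused whole. "grip" is the closure, from -1 (fully open) to 1 (shut), set as the call begins (left out, the last holds). The fingers move at their own pace and stop on an object; "squeeze" is the grip in N (left out, the last holds). Time passes only in rows, so rows that repeat a pose let the fingers close. It gives the time, the measured TCP pose, the force and the opening at its end, in the units of the state.
- sensors.observe(): the state, without advancing time (a new reading comes with each control period).
- imaging.grab_frame(name): name is "side" or "top" or "wrist"; returns the picture (400x640x3 uint8, red, green, blue); there is no depth.
- imaging.camera_info(name): a dict with "fx", "fy", "cx", "cy" (pixels), "origin" and "attitude" of the camera in the world. Camera axes: x right, y down, z forward; pixel columns grow to the right and rows downward; lengths in m; the calibration is good to about 2 mm. A picture is of the moment at which its call begins: read the wrist's pose just before it. camera_info takes no time and is no camera call; for the wrist camera it gives the pose at the moment of the call.
- order.job_done(): hands the job in, once; it reports no verdict.
The state is a dict: "clock": time; "qpos": joint angles; "qd": joint speeds; "joint_efforts": joint torques, N m; "position": TCP position; "tool_rot": TCP orientation; "force": force on the tool from outside, world axes, zero at the start; "moment": the same for the moment, N m; "grip_width": finger opening in m.
Only numpy, scipy, OpenCV 4.12 (cv2) and the standard library are available. Lean on these libraries where they do the work, as an engineer would, in place of code of your own. Each camera call takes 0.05 s, during which the arm holds its last target.

TASK

A freshly struck silver medal is stuck in the cavity of the die on the knock-out stand. Press the stand's hand lever slowly and steadily down until you feel it come up against its stop, so that the knock-out rod pushes the medal right out above the die face; do not strain the lever, and do not touch the medal while it is still in the cavity. Then lift the medal off the rod and lay it gently, flat, in the felt-lined tray, without disturbing the other things on the cabinet top.

Things in the scene. Friction and masses are not known exactly. Their poses are not given: they have to be found in the camera images.
- stand: fixed grey knock-out stand, base plate 150 x 140 mm, 130 mm high, with a round steel die 84 mm across on top, held by four low toe clamps; nothing stands above the die face. Origin: centre of the underside, on the vertical axis shared by die, cavity and knock-out rod (14 mm thick, flat top); z up. The hand lever sticks out to the stand's own -y side; lever and rod stay where they are left
- die_face (a point): the centre of the die's top face, 130 mm above the table; x, y, z as the stand's. The cavity in it is 38 mm across and 7 mm deep, its floor 123 mm above the table
- lever_pivot (a point): middle of the lever's shaft, 50 mm above the table, 44 mm from the stand's axis on its -y side; axes as the stand's. The lever's outer end swings down about x and so lifts the rod. Felt at the grip: 2 to 5 N in the free travel, 8 to 17 N while the rod pushes the medal out, 2 to 5 N again once it lets go, then 8 N more per mm at the stop: press at 10 mm/s or so. Over 40 N strains the lever
- lever_pad (a point): centre of the top of the lever's black grip (30 mm wide, 66 long, 14 thick), 135 mm out from the shaft; z: normal to that surface. The lever's clamping angle on its shaft and its free travel differ every time and cannot be seen: from its start the grip sinks 30 to 75 mm to the stop, which it meets 40 to 80 mm above the table. The medal is clear of the die only within some 4 mm of the stop
- medal_center (a point): centre, half-way up, of the silver medal: plain disc 38 mm across, 6 mm thick, 70 g, held tight by its rim. At first it lies on the cavity floor with its top face 1 mm below the die face; knocked out to the stop it lies loose and flat on the rod, its underside about 2 to 3 mm above the die face. z: along the disc's axis
- tray: fixed shallow wooden tray 150 x 150 mm, walls 6 mm thick and 16 mm high, floor 6 mm thick lined with grey felt. Origin: centre of the underside, z up
- draw_plate: bystander: steel draw plate with rows of small holes, 40 x 190 x 8 mm, lying flat. Origin: centre of the underside; y along it
- bangle: bystander: copper bangle blank, ring 66 mm across, 10 mm high. Origin: centre of the underside
- ring_clamp: bystander: wooden ring clamp 122 x 27 x 27 mm with a brass band round its middle, lying. Origin: centre of the underside; x along it
- lamp_base: bystander: green enamel lamp base, 132 mm across, with a stem 26 mm thick to 75 mm high. Origin: centre of the underside
There are look-alikes about, which are no part of the job. There is more than one size of the part that bears medal_center; the job needs the smaller. Several things have the shape of the tray; the one meant has the colours described above.

How it is judged:
On the way:
1. the medal stands clear above the die face on the knock-out rod, untouched by the fingers (z of medal_center in the frame of die_face above 0.004 m and horizontal distance between medal_center and die_face below 0.006 m and angle between medal_center's own z axis and vertical below 0.15 rad and contact force between the fingers and medal below 0.3 N), for 0.3 s.
At the end, for the whole second after the job is handed in: the medal lies flat (within 0.1 rad) and at rest on the floor of the tray, inside its walls, released (z of medal_center in the frame of tray between 0.006 and 0.0115 m and x of medal_center in the frame of tray between -0.069 and 0.069 m and y of medal_center in the frame of tray between -0.069 and 0.069 m and angle between medal_center's own z axis and vertical below 0.1 rad and linear speed of medal below 0.02 m/s); the robot touches nothing.
It fails at once if the lever is loaded with more than 40 N (contact force between lever and anything else above 40 N).
It fails at once if the medal is touched while it is still in the cavity (contact force between the fingers and medal above 0.5 N and horizontal distance between medal_center and die_face below 0.006 m and z of medal_center in the frame of die_face below 0.0032 m).
It fails at once if the medal is dropped or thrown (moves faster than 0.5 m/s while not held) (linear speed of medal above 0.5 m/s and contact force between the fingers and medal below 0.1 N).
It fails at once if a bystander is moved by more than 15 mm (distance of any of draw_plate, bangle, ring_clamp, lamp_base from where it was at the start of the episode above 0.015 m).
It also fails if it takes over 69 s, if anything falls off the work surface, if the arm or the gripper's body presses on something with over 40 N, if the wrist force passes 120 N, or if a joint passes its speed limit or range.

## Working session

There is one attempt and no reset: what is moved stays moved. The work goes in short steps, Python scripts to look and compute and a tool call to move; the robot and the scene stay as the last step left them, time stands still between calls to the robot, and variables do not carry over. Pictures are saved under pics/ and viewed, and the job is handed in when it is done.

Besides the shell and the picture viewer there is one more tool, called after ">>>" in YAML: its name, and indented under it one key for each argument. arm_command: Moves the arm, as the interface text tells. Its arguments: {"type":"object","properties":{"commands":{"type":"array"},"grip":{"type":"number"},"squeeze":{"type":"number"}},"required":["commands"]}

```bash
ls; mkdir -p pics; python3 - <<'E'
from workcell import sensors, imaging, order, bot
import cv2
s=sensors.observe();print(s)
for n in("side","top","wrist"):
    i=imaging.camera_info(n);print(n,i)
    cv2.imwrite(f"pics/{n}0.png",imaging.grab_frame(n)[:,:,::-1])
E
```

```text
pics
{'clock': 0.0, 'qpos': array([ 1.22378312,  0.52200575, -0.0363158 ,  1.59998897,  0.02119869,
        1.02106274, -0.11278945]), 'qd': array([-2.21089691e-03, -5.21826140e-06, -1.03063889e-05,  4.48408586e-04,
        2.05925855e-04,  4.84007824e-04,  9.14296900e-04]), 'joint_efforts': array([-7.10916847e-04, -9.27078724e+01,  1.97996624e+00, -3.69930840e+01,
        1.79626647e-02,  7.87854544e-03,  1.62579863e-05]), 'position': array([ 0.17068363, -0.60092124,  0.23873781]), 'tool_rot': array([-1.49669071,  1.56971642,  1.92170463]), 'force': array([ 1.00098299, -0.16020154, -0.71055534]), 'moment': array([-0.00387751, -0.01759824, -0.0306252 ]), 'grip_width': 0.08502212434631233}
side {'fx': 512.6479046034348, 'fy': 512.6479046034348, 'cx': 313.88564366434355, 'cy': 196.58019715449876, 'origin': array([-0.03172458,  0.85996199,  0.92976893]), 'attitude': array([-2.24730726, -0.00626051, -2.60020606])}
top {'fx': 462.15499792850363, 'fy': 462.15499792850363, 'cx': 322.7653059846752, 'cy': 197.61654228652563, 'origin': array([ 0.40246121, -0.02209446,  1.43145919]), 'attitude': array([-3.05626432,  0.0096451 , -1.59094517])}
wrist {'fx': 301.00994478924855, 'fy': 301.00994478924855, 'cx': 321.46466047987786, 'cy': 201.36647567669934, 'origin': array([ 0.25025408, -0.57894122,  0.37261403]), 'attitude': array([ 2.81320170e+00,  1.55071044e-03, -1.29402049e+00])}
```

View pics/top0.png

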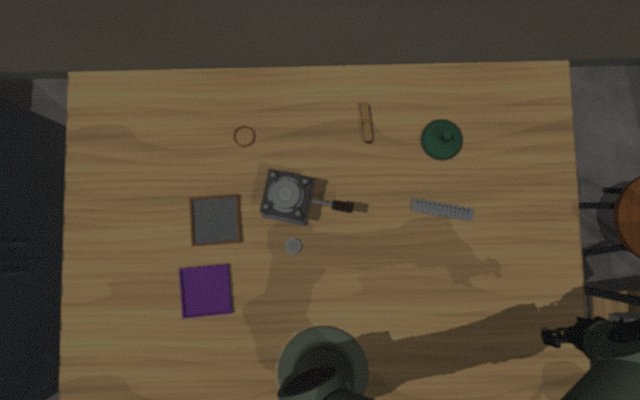

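View pics/side0.png

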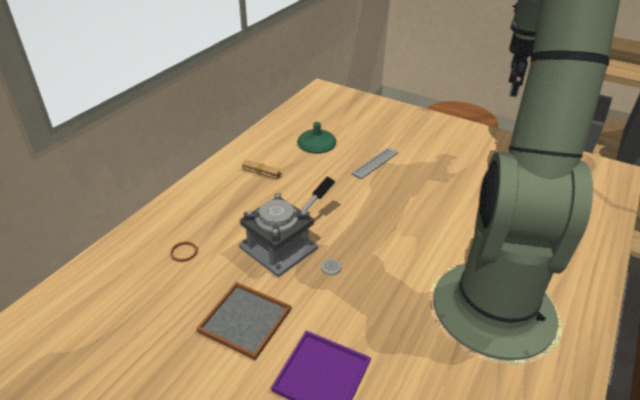

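View pics/wrist0.png

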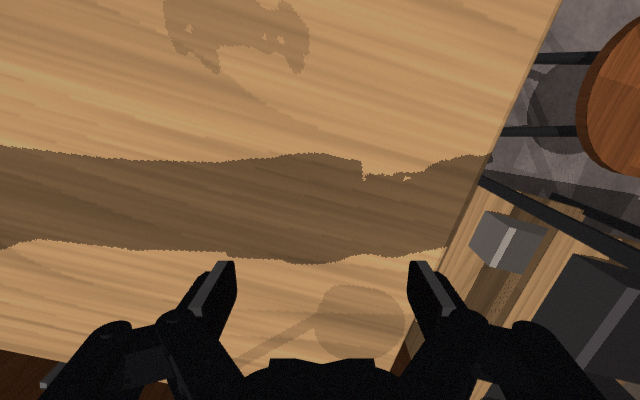

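Top view: stand at (287,195), with its lever pointing right and the black grip at (343,206). The grey-felt tray in wood is at (216,220). The tray at (206,291) is purple, so it's a decoy. The disc on the table at (293,246) is a look-alike, since the medal is in the die. I'll enlarge both areas to check.

```bash
python3 - <<'E'
import cv2
a=cv2.imread("pics/top0.png")
cv2.imwrite("pics/t_c1.png",cv2.resize(a[155:265,245:375],None,fx=6,fy=5.4,interpolation=cv2.INTER_CUBIC) if 0 else cv2.resize(a[160:260,250:380],None,fx=6,fy=6,interpolation=cv2.INTER_CUBIC))
cv2.imwrite("pics/t_c2.png",cv2.resize(a[180:330,170:250],None,fx=4,fy=4,interpolation=cv2.INTER_CUBIC))
a=cv2.imread("pics/side0.png")
cv2.imwrite("pics/s_c1.png",cv2.resize(a[170:280,230:360],None,fx=5.4,fy=5.4,interpolation=cv2.INTER_CUBIC))
E
```

```text
(no output)
```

View pics/t_c1.png

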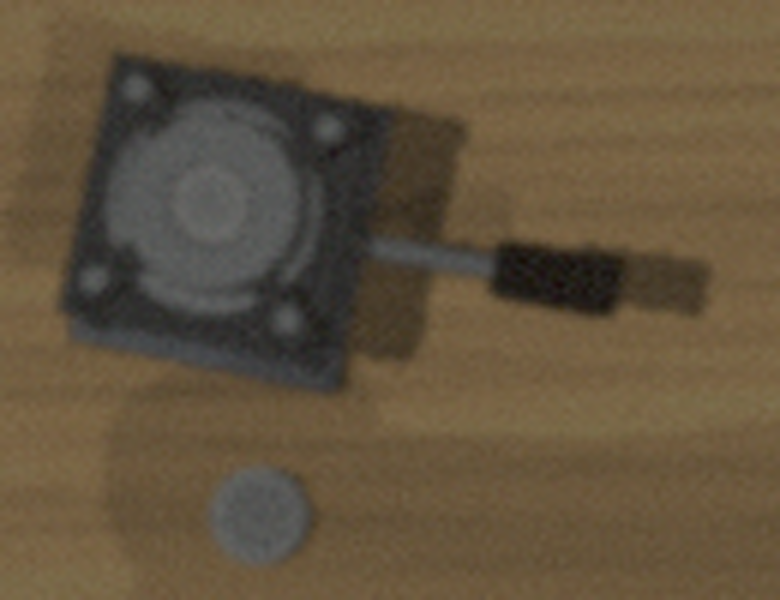

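View pics/t_c2.png

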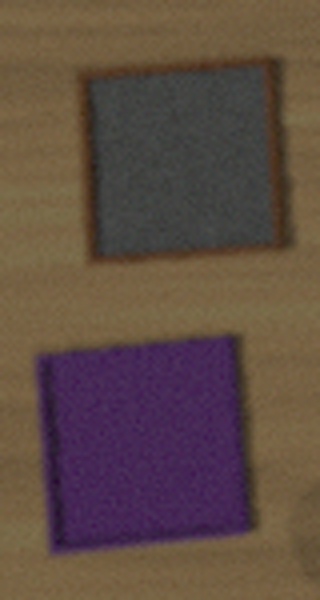

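View pics/s_c1.png

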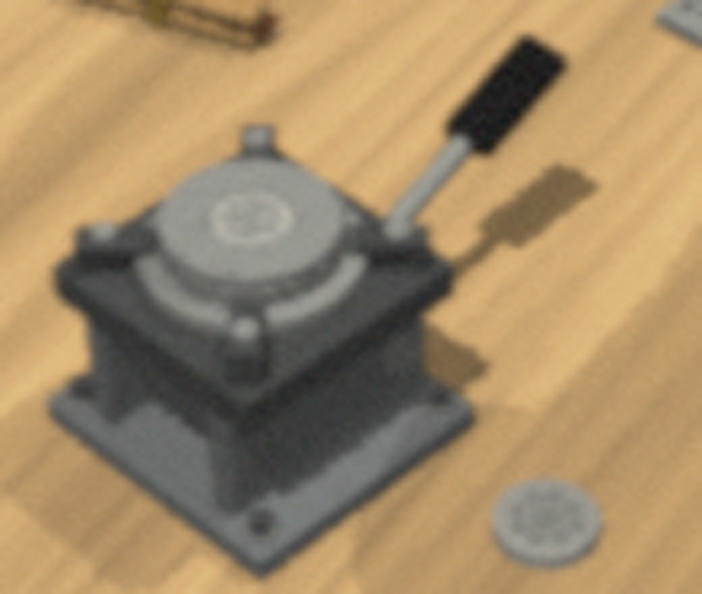

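```bash
cat > h.py <<'E'
import numpy as np
from scipy.spatial.transform import Rotation as R
from workcell import sensors, imaging, order, bot
def rot(a): return R.from_euler('xyz',a).as_matrix()
def ray(cam,u,v):
    i=imaging.camera_info(cam) if isinstance(cam,str) else cam
    d=rot(i['attitude'])@np.array([(u-i['cx'])/i['fx'],(v-i['cy'])/i['fy'],1]); return np.array(i['origin']),d/np.linalg.norm(d)
def onz(cam,u,v,z):
    o,d=ray(cam,u,v); return o+d*(z-o[2])/d[2]
def tri(*rs):
    A=np.zeros((3,3));b=np.zeros(3)
    for o,d in rs:
        P=np.eye(3)-np.outer(d,d);A+=P;b+=P@o
    p=np.linalg.solve(A,b); return p,[np.linalg.norm((np.eye(3)-np.outer(d,d))@(p-o)) for o,d in rs]
def proj(cam,p):
    i=imaging.camera_info(cam) if isinstance(cam,str) else cam
    q=rot(i['attitude']).T@(np.array(p)-i['origin']); return q[:2]/q[2]*[i['fx'],i['fy']]+[i['cx'],i['cy']]
E
python3 - <<'E'
from h import *
np.set_printoptions(precision=4,suppress=True)
t=lambda u,v:((u+.5)/6-.5+250,(v+.5)/6-.5+160)
s=lambda u,v:((u+.5)/5.4-.5+230,(v+.5)/5.4-.5+170)
print('medal',onz('top',*t(210,203),.129),onz('side',*s(251,218),.129), tri(ray('top',*t(210,203)),ray('side',*s(251,218))))
print('decoy',onz('top',*t(260,515),.006),onz('side',*s(547,516),.006),'diam',np.linalg.norm(onz('top',*t(210,515),.006)-onz('top',*t(310,515),.006)))
print('medal diam',np.linalg.norm(onz('top',*t(173,203),.129)-onz('top',*t(247,203),.129)))
print('grip',tri(ray('top',*t(557,279)),ray('side',*s(508,95))))
print('grip end',tri(ray('top',*t(618,283)),ray('side',*s(548,52))))
print('grip inner',tri(ray('top',*t(496,270)),ray('side',*s(468,141))))
# stand top plate corners crop top
for c in [(118,55),(392,105),(345,390),(62,312)]: print(onz('top',*t(*c),.1))
# tray corners
for c in [(80,75),(275,58),(285,245),(92,262)]: print('tray',onz('top',170+(c[0]+.5)/4-.5,180+(c[1]+.5)/4-.5,.016))
E
```

```text
medal [0.5283 0.0961 0.129 ] [0.5292 0.0945 0.129 ] (array([0.5282, 0.096 , 0.1305]), [np.float64(2.58575756476702e-06), np.float64(2.5857575646273275e-06)])
decoy [0.3793 0.0838 0.006 ] [0.3811 0.0807 0.006 ] diam 0.051209728550287305
medal diam 0.03497145513113059
grip (array([ 0.4903, -0.0676,  0.1074]), [np.float64(0.00015437883067092884), np.float64(0.00015437883067100132)])
grip end (array([ 0.4861, -0.0967,  0.1166]), [np.float64(0.0013433315257478946), np.float64(0.0013433315257478605)])
grip inner (array([ 0.4958, -0.0387,  0.0961]), [np.float64(0.0003534801763438849), np.float64(0.0003534801763437917)])
[0.6042 0.1425 0.1   ]
[0.5769 0.01   0.1   ]
[0.4397 0.0351 0.1   ]
[0.4799 0.1707 0.1   ]
tray [0.5301 0.3995 0.016 ]
tray [0.54   0.2489 0.016 ]
tray [0.3964 0.2419 0.016 ]
tray [0.3865 0.3896 0.016 ]
```

```bash
cat >> h.py <<'E'
np.set_printoptions(precision=4,suppress=True)
def go(target):
    s=sensors.observe(); M=rot(s['tool_rot']); d=M.T@(np.array(target)-s['position'])
    print('t',s['clock'],'pos',s['position'],'F',s['force'],'w',s['grip_width']); print('shift cm',d*100); return d
E
python3 - <<'E'
from h import *
print(bot.__dict__ if hasattr(bot,'__dict__') else dir(bot), [x for x in dir(bot) if x[0]!='_'])
print(rot(sensors.observe()['tool_rot']))
go([.490,-.068,.16])
E
```

```text
{} ['IKError', 'tip_extent']
[[-0.0003  0.2732 -0.9619]
 [ 0.0008 -0.9619 -0.2732]
 [-1.     -0.0008  0.    ]]
t 0.15 pos [ 0.1707 -0.601   0.2389] F [0.4377 0.8192 0.6362] w 0.08516542498833504
shift cm [  7.9215 -42.5418 -45.279 ]
```

>>> arm_command:
  commands:
    - {"dy": -42.5, "dz": -45.3}
    - {"dy": -42.5, "dz": -45.3}
    - {"dy": -42.5, "dz": -45.3}
    - {"dy": -42.5, "dz": -45.3}
    - {"dy": -42.5, "dz": -45.3}
    - {"dy": -42.5, "dz": -45.3}
    - {"dy": -42.5, "dz": -45.3}
    - {"dy": -42.5, "dz": -45.3}
    - {"dy": -42.5, "dz": -45.3}
    - {"dy": -42.5, "dz": -45.3}
    - {"dy": -42.5, "dz": -45.3}
    - {"dy": -42.5, "dz": -45.3}
  grip: 1
  squeeze: 30

```text
validation failed for argument at $.co...
```

```bash
python3 - <<'E'
from h import *
print(sensors.observe()['qpos'])
go([.490,-.068,.18])
E
```

```text
[ 1.2238  0.5218 -0.0363  1.5998  0.0212  1.0211 -0.1128]
t 0.15 pos [ 0.1707 -0.601   0.2389] F [0.4377 0.8192 0.6362] w 0.08516542498833504
shift cm [  5.9215 -42.5434 -45.2789]
```

Rejected by validation, so I'll give every key in each row.

>>> arm_command:
  commands:
    - {"dx": 0, "dy": -42.5, "dz": -45.3, "twist": 0}
    - {"dx": 0, "dy": -42.5, "dz": -45.3, "twist": 0}
  grip: 1
  squeeze: 30

```text
clock: 0.32
position: [0.2127, -0.5295, 0.2385]
tool_rot: [-1.182, 1.569, 2.233]
force: [1.6, 0.5, -0.2]
grip_width: 0.0634
```

>>> arm_command:
  commands:
    - {"dx": 0, "dy": -34.5, "dz": -37, "twist": 0}
    - {"dx": 0, "dy": -34.5, "dz": -37, "twist": 0}
    - {"dx": 0, "dy": -34.5, "dz": -37, "twist": 0}
    - {"dx": 0, "dy": -34.5, "dz": -37, "twist": 0}
    - {"dx": 0, "dy": -34.5, "dz": -37, "twist": 0}
    - {"dx": 0, "dy": -34.5, "dz": -37, "twist": 0}
    - {"dx": 0, "dy": -34.5, "dz": -37, "twist": 0}
    - {"dx": 0, "dy": -34.5, "dz": -37, "twist": 0}
    - {"dx": 0, "dy": -34.5, "dz": -37, "twist": 0}
    - {"dx": 0, "dy": -34.5, "dz": -37, "twist": 0}
    - {"dx": 0, "dy": -34.5, "dz": -37, "twist": 0}
    - {"dx": 0, "dy": -34.5, "dz": -37, "twist": 0}

```text
clock: 1.32
position: [0.4734, -0.1002, 0.2388]
tool_rot: [-1.193, 1.569, 2.222]
force: [1.7, -1.3, 0.1]
grip_width: 0.0004
```

```bash
python3 - <<'E'
from h import *
import cv2
s=sensors.observe();print(s['qpos'],rot(s['tool_rot']))
go([.490,-.068,.15])
i=imaging.camera_info('wrist');print(i)
cv2.imwrite("pics/w1.png",imaging.grab_frame('wrist')[:,:,::-1])
for n,p in dict(pad=[.4903,-.0676,.1074],medal=[.5282,.096,.129]).items(): print(n,proj(i,p))
E
```

```text
[ 0.3085  0.3094 -0.2739  1.9505  0.1042  0.8961 -1.3158] [[-0.0009  0.2699 -0.9629]
 [ 0.0012 -0.9629 -0.2699]
 [-1.     -0.0014  0.0005]]
t 1.3167 pos [ 0.4734 -0.1002  0.2388] F [ 1.713  -1.2554  0.0996] w 0.00039510072069071236
shift cm [ 8.8867 -2.6456 -2.471 ]
{'fx': 301.00994478924855, 'fy': 301.00994478924855, 'cx': 321.46466047987786, 'cy': 201.36647567669934, 'origin': array([ 0.5532, -0.0785,  0.3726]), 'attitude': array([ 2.8128,  0.0019, -1.2974])}
pad [291.328 166.555]
medal [86.6146 65.7936]
```

View pics/w1.png

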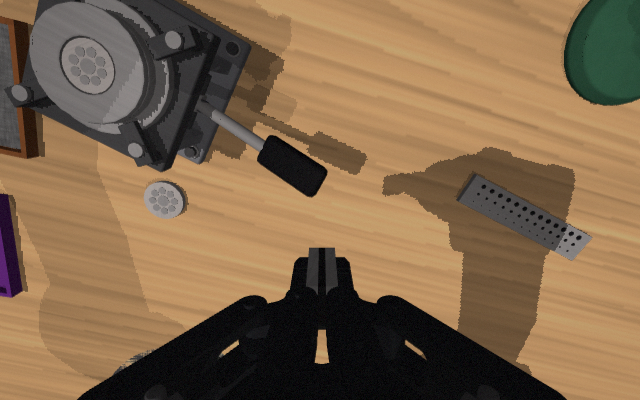

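Wrist view matches the predictions: grip centre at (293,166) against (291,167), medal at (88,66) against (87,66). Moving to just above the grip.

>>> arm_command:
  commands:
    - {"dx": 3, "dy": -2.65, "dz": -2.5, "twist": 0}
    - {"dx": 7, "dy": -2.65, "dz": -2.5, "twist": 0}
    - {"dx": 9.5, "dy": -2.65, "dz": -2.5, "twist": 0}
    - {"dx": 10.4, "dy": -2.65, "dz": -2.5, "twist": 0}
    - {"dx": 10.4, "dy": -2.65, "dz": -2.5, "twist": 0}
    - {"dx": 10.4, "dy": -2.65, "dz": -2.5, "twist": 0}

```text
clock: 1.87
position: [0.4943, -0.0604, 0.136]
tool_rot: [-2.158, 1.566, 1.264]
force: [0.4, 0.3, 0.1]
grip_width: -0.0001
```

```bash
python3 - <<'E'
from h import *
import cv2
go([.4903,-.0676,.115])
cv2.imwrite("pics/w2.png",imaging.grab_frame('wrist')[:,:,::-1])
cv2.imwrite("pics/s2.png",cv2.resize(imaging.grab_frame('side')[120:280,220:400,::-1],None,fx=4,fy=3.7))
E
```

```text
t 1.8667 pos [ 0.4943 -0.0604  0.136 ] F [0.4234 0.2712 0.0761] w -0.00014640249946816302
shift cm [2.0977 0.5912 0.5876]
```

View pics/s2.png

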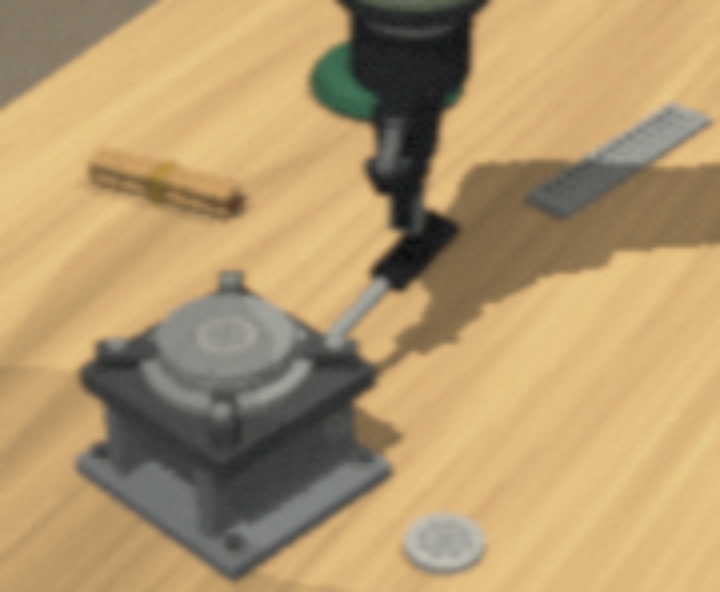

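View pics/w2.png

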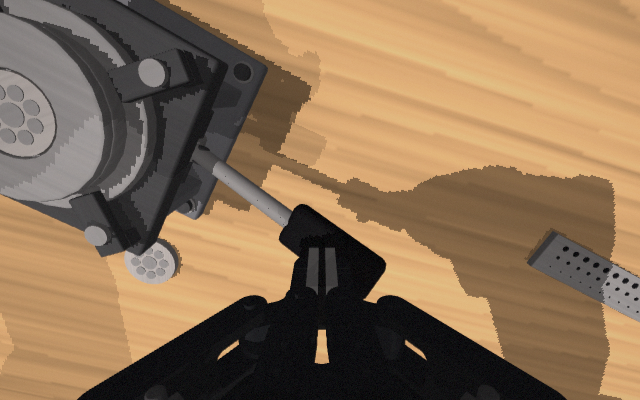

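>>> arm_command:
  commands:
    - {"dx": 0.3, "dy": 0.6, "dz": 0.6, "twist": 0}
    - {"dx": 0.7, "dy": 0.6, "dz": 0.6, "twist": 0}
    - {"dx": 1.0, "dy": 0.6, "dz": 0.6, "twist": 0}
    - {"dx": 1.1, "dy": 0.6, "dz": 0.6, "twist": 0}
    - {"dx": 1.2, "dy": 0.6, "dz": 0.6, "twist": 0}
    - {"dx": 1.3, "dy": 0.6, "dz": 0.6, "twist": 0}
    - {"dx": 1.4, "dy": 0.6, "dz": 0.6, "twist": 0}

```text
clock: 2.55
position: [0.4911, -0.0678, 0.123]
tool_rot: [-2.66, 1.565, 0.762]
force: [-0.3, -0.4, 4.6]
grip_width: 0.0001
```

>>> arm_command:
  commands:
    - {"dx": 0.08, "dy": 0.02, "dz": 0.01, "twist": 0}
    - {"dx": 0.16, "dy": 0.05, "dz": 0.03, "twist": 0}
    - {"dx": 0.25, "dy": 0.08, "dz": 0.04, "twist": 0}
    - {"dx": 0.33, "dy": 0.1, "dz": 0.05, "twist": 0}
    - {"dx": 0.42, "dy": 0.13, "dz": 0.07, "twist": 0}
    - {"dx": 0.5, "dy": 0.15, "dz": 0.08, "twist": 0}
    - {"dx": 0.58, "dy": 0.18, "dz": 0.09, "twist": 0}
    - {"dx": 0.67, "dy": 0.2, "dz": 0.1, "twist": 0}
    - {"dx": 0.75, "dy": 0.22, "dz": 0.11, "twist": 0}
    - {"dx": 0.83, "dy": 0.25, "dz": 0.12, "twist": 0}
    - {"dx": 0.92, "dy": 0.27, "dz": 0.13, "twist": 0}
    - {"dx": 1.0, "dy": 0.3, "dz": 0.14, "twist": 0}

```text
clock: 3.55
position: [0.4906, -0.0711, 0.1129]
tool_rot: [-2.657, 1.565, 0.764]
force: [-0.2, -1.7, 4.2]
grip_width: -0.0
```

>>> arm_command:
  commands:
    - {"dx": 0.08, "dy": 0.02, "dz": 0.01, "twist": 0}
    - {"dx": 0.16, "dy": 0.05, "dz": 0.03, "twist": 0}
    - {"dx": 0.25, "dy": 0.07, "dz": 0.04, "twist": 0}
    - {"dx": 0.33, "dy": 0.09, "dz": 0.05, "twist": 0}
    - {"dx": 0.42, "dy": 0.11, "dz": 0.06, "twist": 0}
    - {"dx": 0.5, "dy": 0.13, "dz": 0.07, "twist": 0}
    - {"dx": 0.58, "dy": 0.15, "dz": 0.08, "twist": 0}
    - {"dx": 0.67, "dy": 0.17, "dz": 0.09, "twist": 0}
    - {"dx": 0.75, "dy": 0.19, "dz": 0.1, "twist": 0}
    - {"dx": 0.83, "dy": 0.21, "dz": 0.1, "twist": 0}
    - {"dx": 0.92, "dy": 0.23, "dz": 0.11, "twist": 0}
    - {"dx": 1.0, "dy": 0.24, "dz": 0.12, "twist": 0}

```text
clock: 4.55
position: [0.4901, -0.0737, 0.1028]
tool_rot: [-2.654, 1.565, 0.768]
force: [-0.2, -1.6, 4.4]
grip_width: -0.0004
```

>>> arm_command:
  commands:
    - {"dx": 0.08, "dy": 0.02, "dz": 0.01, "twist": 0}
    - {"dx": 0.16, "dy": 0.03, "dz": 0.02, "twist": 0}
    - {"dx": 0.25, "dy": 0.05, "dz": 0.03, "twist": 0}
    - {"dx": 0.33, "dy": 0.07, "dz": 0.03, "twist": 0}
    - {"dx": 0.42, "dy": 0.08, "dz": 0.04, "twist": 0}
    - {"dx": 0.5, "dy": 0.1, "dz": 0.05, "twist": 0}
    - {"dx": 0.58, "dy": 0.12, "dz": 0.06, "twist": 0}

```text
clock: 5.13
position: [0.4899, -0.0751, 0.0969]
tool_rot: [-2.653, 1.565, 0.769]
force: [-0.7, -0.7, 3.6]
grip_width: -0.0005
```

>>> arm_command:
  commands:
    - {"dx": 0.08, "dy": 0.01, "dz": 0.01, "twist": 0}
    - {"dx": 0.16, "dy": 0.03, "dz": 0.01, "twist": 0}
    - {"dx": 0.24, "dy": 0.04, "dz": 0.02, "twist": 0}
    - {"dx": 0.32, "dy": 0.06, "dz": 0.03, "twist": 0}

```text
clock: 5.47
position: [0.4897, -0.0757, 0.0935]
tool_rot: [-2.643, 1.565, 0.779]
force: [-0.4, -1.0, 3.2]
grip_width: 0.0001
```

>>> arm_command:
  commands:
    - {"dx": 0.08, "dy": 0.01, "dz": 0.01, "twist": 0}
    - {"dx": 0.16, "dy": 0.03, "dz": 0.01, "twist": 0}
    - {"dx": 0.24, "dy": 0.04, "dz": 0.02, "twist": 0}

```text
clock: 5.72
position: [0.4897, -0.0762, 0.0911]
tool_rot: [-2.648, 1.565, 0.774]
force: [-0.6, -1.4, 4.5]
grip_width: -0.0002
```

>>> arm_command:
  commands:
    - {"dx": 0.08, "dy": 0.01, "dz": 0.01, "twist": 0}
    - {"dx": 0.16, "dy": 0.03, "dz": 0.01, "twist": 0}
    - {"dx": 0.24, "dy": 0.04, "dz": 0.02, "twist": 0}
    - {"dx": 0.32, "dy": 0.05, "dz": 0.03, "twist": 0}
    - {"dx": 0.4, "dy": 0.06, "dz": 0.03, "twist": 0}

```text
clock: 6.13
position: [0.4895, -0.0768, 0.087]
tool_rot: [-2.649, 1.565, 0.773]
force: [-1.9, -2.1, 4.8]
grip_width: -0.0001
```

>>> arm_command:
  commands:
    - {"dx": 0.08, "dy": 0.01, "dz": 0.01, "twist": 0}
    - {"dx": 0.16, "dy": 0.03, "dz": 0.01, "twist": 0}
    - {"dx": 0.24, "dy": 0.04, "dz": 0.02, "twist": 0}

```text
clock: 6.38
position: [0.4895, -0.0773, 0.0846]
tool_rot: [-2.669, 1.565, 0.752]
force: [-1.0, -1.6, 7.8]
grip_width: 0.0
```

Force is rising, so the rod has reached the medal.

>>> arm_command:
  commands:
    - {"dx": 0.08, "dy": 0.01, "dz": 0.0, "twist": 0}
    - {"dx": 0.16, "dy": 0.02, "dz": 0.01, "twist": 0}
    - {"dx": 0.24, "dy": 0.03, "dz": 0.01, "twist": 0}
    - {"dx": 0.32, "dy": 0.04, "dz": 0.02, "twist": 0}

```text
clock: 6.72
position: [0.4897, -0.0779, 0.0816]
tool_rot: [-2.766, 1.565, 0.655]
force: [-2.2, -1.6, 12.0]
grip_width: 0.0002
```

>>> arm_command:
  commands:
    - {"dx": 0.08, "dy": 0.01, "dz": 0.0, "twist": 0}
    - {"dx": 0.16, "dy": 0.02, "dz": 0.01, "twist": 0}
    - {"dx": 0.24, "dy": 0.03, "dz": 0.01, "twist": 0}
    - {"dx": 0.32, "dy": 0.03, "dz": 0.02, "twist": 0}

```text
clock: 7.05
position: [0.4897, -0.0784, 0.0786]
tool_rot: [-2.832, 1.565, 0.589]
force: [-2.4, -2.0, 11.5]
grip_width: -0.0002
```

>>> arm_command:
  commands:
    - {"dx": 0.08, "dy": 0.0, "dz": 0.0, "twist": 0}
    - {"dx": 0.16, "dy": 0.01, "dz": 0.0, "twist": 0}
    - {"dx": 0.24, "dy": 0.01, "dz": 0.01, "twist": 0}
    - {"dx": 0.32, "dy": 0.02, "dz": 0.01, "twist": 0}
    - {"dx": 0.4, "dy": 0.02, "dz": 0.01, "twist": 0}

```text
clock: 7.47
position: [0.4897, -0.0789, 0.0748]
tool_rot: [-2.886, 1.565, 0.535]
force: [-3.1, -3.6, 11.5]
grip_width: 0.0003
```

>>> arm_command:
  commands:
    - {"dx": 0.08, "dy": 0.0, "dz": 0.0, "twist": 0}
    - {"dx": 0.16, "dy": 0.01, "dz": 0.0, "twist": 0}
    - {"dx": 0.24, "dy": 0.01, "dz": 0.01, "twist": 0}

```text
clock: 7.72
position: [0.4896, -0.0792, 0.0726]
tool_rot: [-2.939, 1.565, 0.481]
force: [-1.8, -3.3, 10.8]
grip_width: 0.0
```

>>> arm_command:
  commands:
    - {"dx": 0.08, "dy": 0.0, "dz": 0.0, "twist": 0}
    - {"dx": 0.16, "dy": 0.0, "dz": 0.0, "twist": 0}
    - {"dx": 0.24, "dy": 0.01, "dz": 0.0, "twist": 0}
    - {"dx": 0.32, "dy": 0.01, "dz": 0.0, "twist": 0}

```text
clock: 8.05
position: [0.4897, -0.0795, 0.0695]
tool_rot: [-2.99, 1.565, 0.43]
force: [-3.5, -3.4, 10.5]
grip_width: 0.0
```

>>> arm_command:
  commands:
    - {"dx": 0.08, "dy": 0.0, "dz": 0.0, "twist": 0}
    - {"dx": 0.16, "dy": 0.0, "dz": 0.0, "twist": 0}
    - {"dx": 0.24, "dy": 0.01, "dz": 0.0, "twist": 0}

```text
clock: 8.3
position: [0.4897, -0.0797, 0.0673]
tool_rot: [-3.019, 1.565, 0.401]
force: [-2.7, -2.3, 9.9]
grip_width: 0.0001
```

>>> arm_command:
  commands:
    - {"dx": 0.08, "dy": 0.0, "dz": 0.0, "twist": 0}
    - {"dx": 0.16, "dy": 0.0, "dz": 0.0, "twist": 0}
    - {"dx": 0.24, "dy": 0.0, "dz": 0.0, "twist": 0}

```text
clock: 8.55
position: [0.4896, -0.0798, 0.065]
tool_rot: [-3.044, 1.565, 0.377]
force: [-3.4, -1.7, 9.7]
grip_width: -0.0004
```

>>> arm_command:
  commands:
    - {"dx": 0.08, "dy": 0.0, "dz": 0.0, "twist": 0}
    - {"dx": 0.16, "dy": 0.0, "dz": 0.0, "twist": 0}

```text
clock: 8.72
position: [0.4896, -0.0798, 0.0633]
tool_rot: [-3.041, 1.565, 0.38]
force: [-1.3, -2.0, 4.1]
grip_width: -0.0002
```

Force fell to about 4 N, so the medal has let go. Now small steps to the stop.

>>> arm_command:
  commands:
    - {"dx": 0.08, "dy": 0.0, "dz": 0.0, "twist": 0}
    - {"dx": 0.16, "dy": 0.0, "dz": 0.0, "twist": 0}

```text
clock: 8.88
position: [0.4896, -0.0798, 0.0616]
tool_rot: [-3.045, 1.565, 0.376]
force: [-0.9, -1.7, 4.2]
grip_width: -0.0
```

>>> arm_command:
  commands:
    - {"dx": 0.08, "dy": 0.0, "dz": 0.0, "twist": 0}
    - {"dx": 0.16, "dy": 0.0, "dz": 0.0, "twist": 0}

```text
clock: 9.05
position: [0.4896, -0.0798, 0.0599]
tool_rot: [-3.042, 1.565, 0.378]
force: [-1.2, -2.0, 4.1]
grip_width: -0.0001
```

>>> arm_command:
  commands:
    - {"dx": 0.08, "dy": 0.0, "dz": 0.0, "twist": 0}
    - {"dx": 0.16, "dy": 0.0, "dz": 0.0, "twist": 0}

```text
clock: 9.22
position: [0.4896, -0.0798, 0.0582]
tool_rot: [-3.042, 1.565, 0.378]
force: [-0.6, -1.7, 5.3]
grip_width: 0.0
```

>>> arm_command:
  commands:
    - {"dx": 0.08, "dy": 0.0, "dz": 0.0, "twist": 0}
    - {"dx": 0.13, "dy": 0.0, "dz": 0.0, "twist": 0}

```text
clock: 9.38
position: [0.4896, -0.0798, 0.0567]
tool_rot: [-3.029, 1.566, 0.392]
force: [-1.0, -2.1, 4.3]
grip_width: -0.0002
```

>>> arm_command:
  commands:
    - {"dx": 0.08, "dy": 0.0, "dz": 0.0, "twist": 0}
    - {"dx": 0.16, "dy": 0.0, "dz": 0.0, "twist": 0}

```text
clock: 9.55
position: [0.4903, -0.0799, 0.0557]
tool_rot: [3.141, 1.564, 0.277]
force: [-2.8, -3.1, 30.4]
grip_width: 0.0001
```

>>> arm_command:
  commands:
    - {"dx": 0.08, "dy": 0.0, "dz": 0.0, "twist": 0}
    - {"dx": 0.13, "dy": 0.0, "dz": 0.0, "twist": 0}

```text
clock: 9.72
position: [0.4912, -0.0801, 0.0555]
tool_rot: [3.009, 1.562, 0.146]
force: [-5.1, -3.2, 41.5]
grip_width: -0.0002
```

The stop was already met at 30 N, and my batched second call then took the reading to 41.5 N. That is over the 40 N limit at the wrist sensor. I'm backing off at once.

>>> arm_command:
  commands:
    - {"dx": -0.3, "dy": 0, "dz": 0, "twist": 0}
    - {"dx": -2, "dy": 0, "dz": 0, "twist": 0}
    - {"dx": -5, "dy": 0, "dz": 0, "twist": 0}
    - {"dx": -9, "dy": 0, "dz": 0, "twist": 0}
    - {"dx": -13, "dy": 0, "dz": 0, "twist": 0}
    - {"dx": -15, "dy": 0, "dz": 0, "twist": 0}
    - {"dx": -15, "dy": 0, "dz": 0, "twist": 0}
  grip: -0.1

```text
clock: 10.3
position: [0.4918, -0.0803, 0.2097]
tool_rot: [2.904, 1.556, 0.041]
force: [0.4, -0.4, 0.0]
grip_width: 0.0468
```

```bash
python3 - <<'E'
from h import *
import cv2
s=sensors.observe();print(rot(s['tool_rot']),s['qpos'])
i=imaging.camera_info('wrist');print(i['origin'])
w=imaging.grab_frame('wrist')
cv2.imwrite("pics/w3.png",w[:,:,::-1])
cv2.imwrite("pics/s3.png",cv2.resize(imaging.grab_frame('side')[170:280,230:360,::-1],None,fx=5.4,fy=5.4,interpolation=cv2.INTER_CUBIC))
go([.5285,.0955,.2])
print(proj(i,[.5285,.0955,.1355]))
E
```

```text
[[ 0.0149  0.2747 -0.9614]
 [ 0.0006 -0.9615 -0.2747]
 [-0.9999  0.0035 -0.0145]] [ 0.272   0.3643 -0.2889  1.9595  0.1382  0.8214 -1.3843]
[ 0.5693 -0.0581  0.3447]
t 10.4 pos [ 0.4902 -0.0803  0.2058] F [-0.725  -0.1879 -0.7557] w 0.046985207933369584
shift cm [  0.6405 -15.8498  -8.511 ]
[78.495  98.8716]
```

View pics/s3.png

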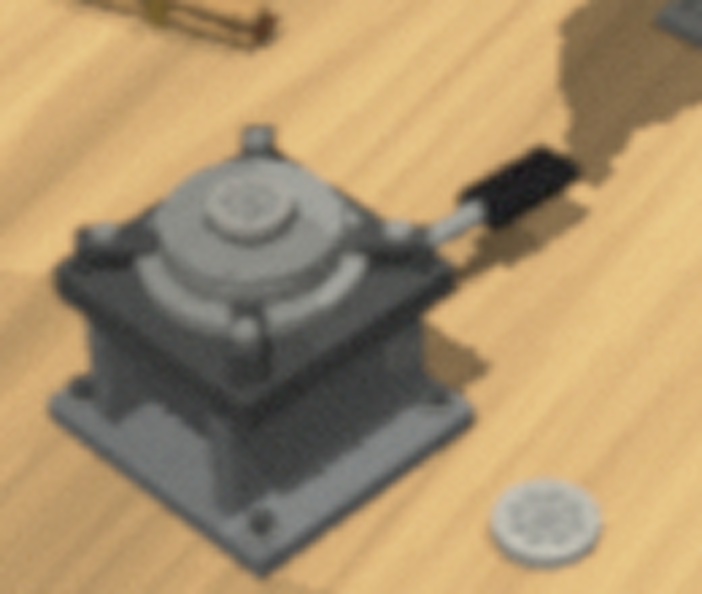

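View pics/w3.png

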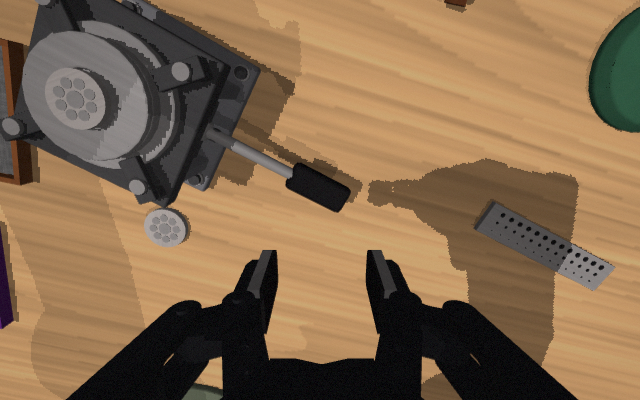

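Both pictures show the medal standing clear above the die face, and the wrist view has it at (76,98) against (78,99) predicted. Next, over the medal.

>>> arm_command:
  commands:
    - {"dx": 0.5, "dy": -3.8, "dz": -2, "twist": 0}
    - {"dx": 0.5, "dy": -7.5, "dz": -4, "twist": 0}
    - {"dx": 0.5, "dy": -11.3, "dz": -6, "twist": 0}
    - {"dx": 0.5, "dy": -14.5, "dz": -7.8, "twist": 0}
    - {"dx": 0.6, "dy": -15.8, "dz": -8.5, "twist": 0}
    - {"dx": 0.6, "dy": -15.85, "dz": -8.5, "twist": 0}
    - {"dx": 0.6, "dy": -15.85, "dz": -8.5, "twist": 0}
    - {"dx": 0.6, "dy": -15.85, "dz": -8.5, "twist": 0}
    - {"dx": 0.6, "dy": -15.85, "dz": -8.5, "twist": 0}

```text
clock: 11.15
position: [0.5281, 0.0943, 0.1998]
tool_rot: [2.92, 1.562, 0.055]
force: [-0.3, 0.5, 0.4]
grip_width: 0.0469
```

```bash
python3 - <<'E'
from h import *
import cv2
i=imaging.camera_info('wrist')
w=imaging.grab_frame('wrist')
cv2.imwrite("pics/w4.png",w[:,:,::-1])
s=sensors.observe();print(rot(s['tool_rot']))
go([.5285,.0955,.15])
print(proj(i,[.5285,.0955,.138]),[onz(i,u,v,.138) for u,v in []])
E
```

```text
[[ 0.0091  0.2733 -0.9619]
 [ 0.0006 -0.9619 -0.2733]
 [-1.      0.0019 -0.0089]]
t 11.2 pos [0.5282 0.0943 0.2   ] F [ 0.0226 -0.1253  0.1942] w 0.0470276315298038
shift cm [ 5.002  -0.1146 -0.0206]
[319.315  222.4497] []
```

View pics/w4.png

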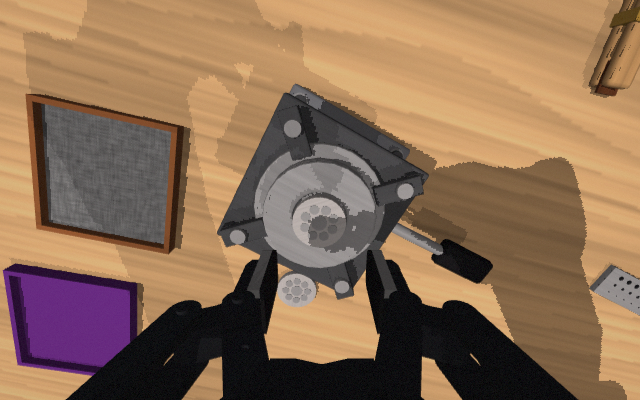

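Medal at (319,222), as predicted. Tray with grey felt and wooden rim at (108,173), as described. Descending.

>>> arm_command:
  commands:
    - {"dx": 2, "dy": -0.11, "dz": -0.02, "twist": 0}
    - {"dx": 3.5, "dy": -0.11, "dz": -0.02, "twist": 0}
    - {"dx": 4.5, "dy": -0.11, "dz": -0.02, "twist": 0}
    - {"dx": 4.8, "dy": -0.11, "dz": -0.02, "twist": 0}
    - {"dx": 5.0, "dy": -0.11, "dz": -0.02, "twist": 0}
    - {"dx": 5.0, "dy": -0.11, "dz": -0.02, "twist": 0}
    - {"dx": 5.0, "dy": -0.11, "dz": -0.02, "twist": 0}

```text
clock: 11.78
position: [0.5289, 0.0954, 0.1506]
tool_rot: [2.942, 1.561, 0.077]
force: [0.4, -0.3, 0.0]
grip_width: 0.0469
```

```bash
python3 - <<'E'
from h import *
import cv2
i=imaging.camera_info('wrist')
w=imaging.grab_frame('wrist')
cv2.imwrite("pics/w5.png",cv2.resize(w[180:380,200:440,::-1],None,fx=3,fy=3))
cv2.imwrite("pics/s5.png",cv2.resize(imaging.grab_frame('side')[170:280,230:360,::-1],None,fx=5.4,fy=5.4,interpolation=cv2.INTER_CUBIC))
go([.5285,.0955,.138])
E
```

```text
t 11.8833 pos [0.5289 0.0954 0.1507] F [-0.2735 -0.3254  0.2904] w 0.04731643499793247
shift cm [ 1.2679 -0.0179  0.0465]
```

View pics/w5.png

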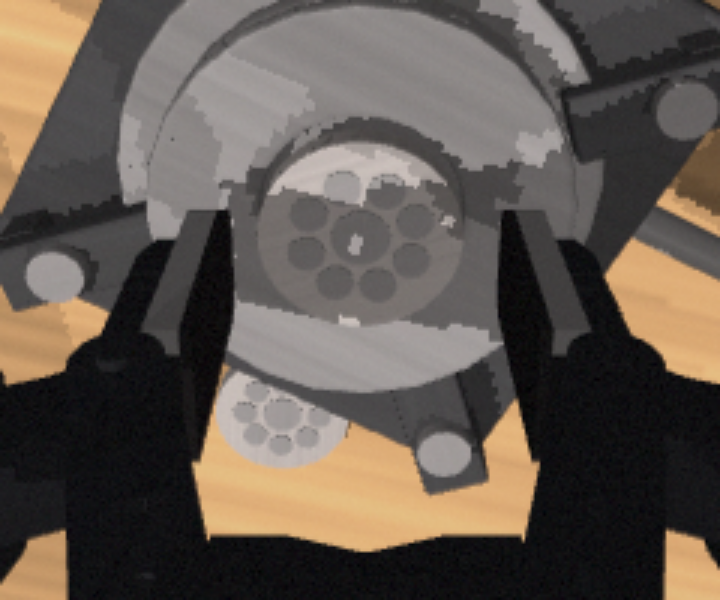

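View pics/s5.png

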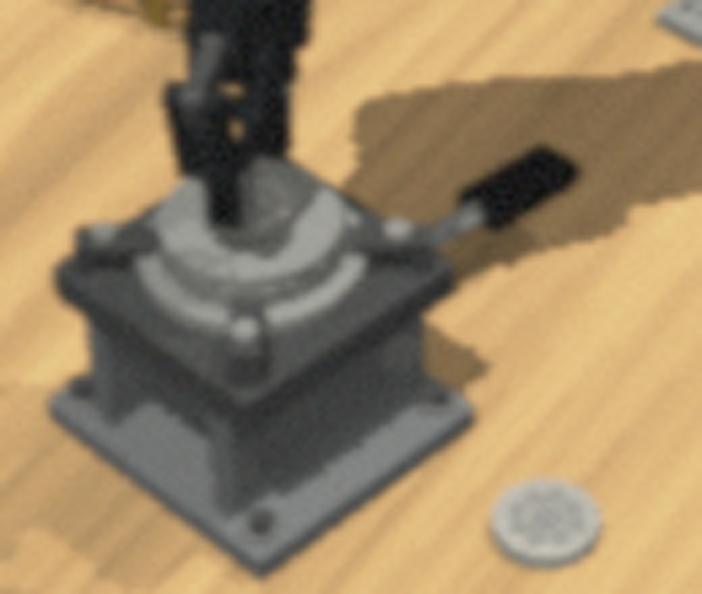

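Fingers straddle the medal evenly. Feeling down for the die face.

>>> arm_command:
  commands:
    - {"dx": 0.2, "dy": 0, "dz": 0.04, "twist": 0}
    - {"dx": 0.35, "dy": 0, "dz": 0.04, "twist": 0}
    - {"dx": 0.5, "dy": 0, "dz": 0.04, "twist": 0}
    - {"dx": 0.6, "dy": 0, "dz": 0.04, "twist": 0}
    - {"dx": 0.7, "dy": 0, "dz": 0.04, "twist": 0}
    - {"dx": 0.7, "dy": 0, "dz": 0.04, "twist": 0}

```text
clock: 12.38
position: [0.5285, 0.0953, 0.1435]
tool_rot: [2.939, 1.561, 0.074]
force: [-0.5, -0.7, 0.5]
grip_width: 0.0472
```

>>> arm_command:
  commands:
    - {"dx": 0.1, "dy": 0, "dz": 0, "twist": 0}
    - {"dx": 0.2, "dy": 0, "dz": 0, "twist": 0}
    - {"dx": 0.2, "dy": 0, "dz": 0, "twist": 0}

```text
clock: 12.63
position: [0.5284, 0.0954, 0.1413]
tool_rot: [2.938, 1.561, 0.073]
force: [0.0, 0.6, -0.4]
grip_width: 0.047
```

>>> arm_command:
  commands:
    - {"dx": 0.1, "dy": 0, "dz": 0, "twist": 0}
    - {"dx": 0.15, "dy": 0, "dz": 0, "twist": 0}
    - {"dx": 0.15, "dy": 0, "dz": 0, "twist": 0}

```text
clock: 12.88
position: [0.5284, 0.0953, 0.1396]
tool_rot: [2.935, 1.561, 0.07]
force: [-0.2, -0.0, 0.6]
grip_width: 0.047
```

>>> arm_command:
  commands:
    - {"dx": 0.08, "dy": 0, "dz": 0, "twist": 0}
    - {"dx": 0.15, "dy": 0, "dz": 0, "twist": 0}
    - {"dx": 0.15, "dy": 0, "dz": 0, "twist": 0}

```text
clock: 13.13
position: [0.5283, 0.0953, 0.138]
tool_rot: [2.931, 1.561, 0.066]
force: [-0.1, 0.6, 0.7]
grip_width: 0.0471
```

>>> arm_command:
  commands:
    - {"dx": 0.08, "dy": 0, "dz": 0, "twist": 0}
    - {"dx": 0.15, "dy": 0, "dz": 0, "twist": 0}
    - {"dx": 0.15, "dy": 0, "dz": 0, "twist": 0}

```text
clock: 13.38
position: [0.5282, 0.0953, 0.1363]
tool_rot: [2.926, 1.562, 0.061]
force: [-0.2, -0.2, -0.5]
grip_width: 0.0469
```

```bash
python3 - <<'E'
from h import *
import cv2
w=imaging.grab_frame('wrist')
cv2.imwrite("pics/w6.png",cv2.resize(w[200:350,220:430,::-1],None,fx=3.7,fy=3.7))
go([.5285,.0955,.138])
E
```

```text
t 13.4333 pos [0.5283 0.0953 0.1364] F [-0.0568 -0.1164  0.5804] w 0.04680551379170731
shift cm [-0.1602 -0.0116 -0.0267]
```

View pics/w6.png

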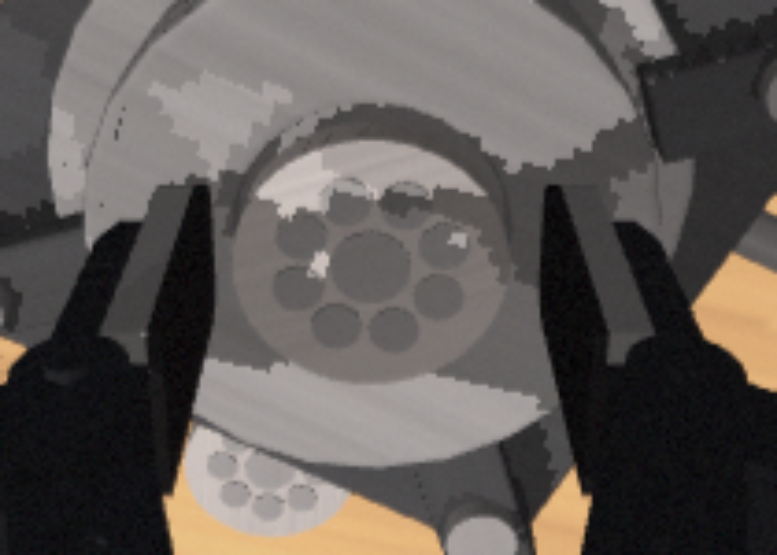

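```bash
python3 - <<'E'
from h import *
i=imaging.camera_info('wrist'); s=sensors.observe(); M=rot(s['tool_rot'])
for e in (-.004,0,.004,.008):
  for zz in (-.011,.011):
    print(e,zz,[proj(i,s['position']+M@np.array([e,sg*.0235,zz])).round(1) for sg in(-1,1)])
E
```

```text
-0.004 -0.011 [array([272.3, 254.7]), array([369.2, 254.7])]
-0.004 0.011 [array([274.5, 293.1]), array([367. , 293.2])]
0 -0.011 [array([273.5, 250.7]), array([368. , 250.7])]
0 0.011 [array([275.7, 288.5]), array([365.9, 288.5])]
0.004 -0.011 [array([274.7, 247. ]), array([366.8, 247. ])]
0.004 0.011 [array([276.8, 284. ]), array([364.8, 284. ])]
0.008 -0.011 [array([275.8, 243.4]), array([365.8, 243.4])]
0.008 0.011 [array([277.8, 279.7]), array([363.8, 279.7])]
```

Tips appear at about 1 mm ahead of the TCP at this opening, so they are still some 4 mm above the die. Going lower.

>>> arm_command:
  commands:
    - {"dx": 0.08, "dy": 0, "dz": -0.02, "twist": 0}
    - {"dx": 0.15, "dy": 0, "dz": -0.02, "twist": 0}
    - {"dx": 0.2, "dy": 0, "dz": -0.02, "twist": 0}
    - {"dx": 0.2, "dy": 0, "dz": -0.02, "twist": 0}

```text
clock: 13.77
position: [0.5286, 0.0954, 0.1355]
tool_rot: [2.904, 1.561, 0.039]
force: [-8.1, -2.8, 25.0]
grip_width: 0.0467
```

>>> arm_command:
  commands:
    - {"dx": -0.3, "dy": 0, "dz": 0, "twist": 0}
    - {"dx": -0.35, "dy": 0, "dz": 0, "twist": 0}
    - {"dx": -0.35, "dy": 0, "dz": 0, "twist": 0}

```text
clock: 14.02
position: [0.5287, 0.0955, 0.1391]
tool_rot: [2.914, 1.561, 0.05]
force: [-0.8, -0.1, -1.2]
grip_width: 0.0472
```

```bash
python3 - <<'E'
from h import *
go([.5285,.0955,.139]);print(rot(sensors.observe()['tool_rot']))
E
```

```text
t 14.0167 pos [0.5287 0.0955 0.1391] F [-0.7763 -0.1403 -1.1921] w 0.04722392146852383
shift cm [ 0.0095 -0.007   0.0177]
[[ 0.0102  0.2732 -0.9619]
 [ 0.0005 -0.9619 -0.2733]
 [-0.9999  0.0023 -0.01  ]]
```

Close gently on the rim.

>>> arm_command:
  commands:
    - {"dx": 0, "dy": 0, "dz": 0.02, "twist": 0}
    - {"dx": 0, "dy": 0, "dz": 0.02, "twist": 0}
    - {"dx": 0, "dy": 0, "dz": 0.02, "twist": 0}
    - {"dx": 0, "dy": 0, "dz": 0.02, "twist": 0}
    - {"dx": 0, "dy": 0, "dz": 0.02, "twist": 0}
  grip: 1
  squeeze: 30

```text
clock: 14.43
position: [0.5285, 0.0954, 0.1391]
tool_rot: [2.913, 1.561, 0.048]
force: [-1.3, 0.5, 3.8]
grip_width: 0.0363
```

```bash
python3 - <<'E'
from h import *
import cv2
w=imaging.grab_frame('wrist')
cv2.imwrite("pics/w7.png",cv2.resize(w[200:350,220:430,::-1],None,fx=3.7,fy=3.7))
go([.463,.32,.2])
E
```

```text
t 14.4833 pos [0.5285 0.0954 0.139 ] F [-0.7739 -0.1252  2.2371] w 0.03600624583501983
shift cm [ -6.1529 -23.3835   0.1051]
```

View pics/w7.png

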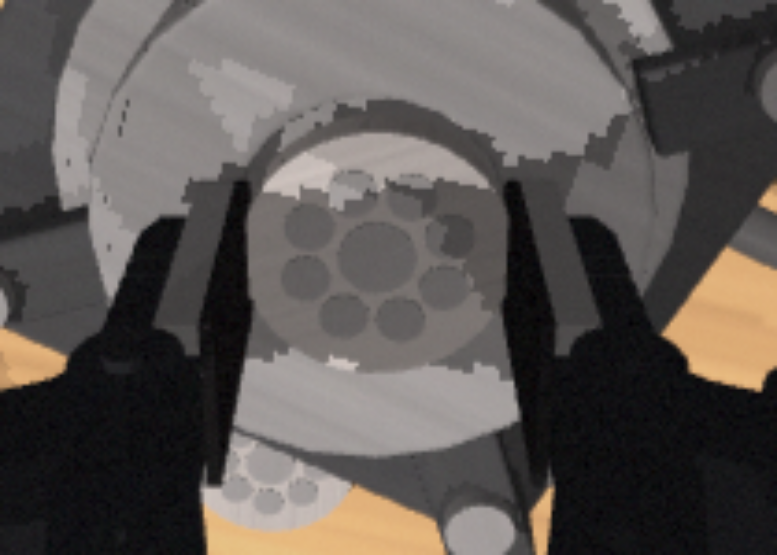

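Held, with a 36 mm reading against the 38 mm disc and both pads on the rim. Lifting slowly.

>>> arm_command:
  commands:
    - {"dx": -0.2, "dy": 0, "dz": 0, "twist": 0}
    - {"dx": -0.5, "dy": 0, "dz": 0, "twist": 0}
    - {"dx": -1.0, "dy": 0, "dz": 0, "twist": 0}
    - {"dx": -2, "dy": 0, "dz": 0, "twist": 0}
    - {"dx": -3, "dy": 0, "dz": 0, "twist": 0}
    - {"dx": -4, "dy": 0, "dz": 0, "twist": 0}
    - {"dx": -4.5, "dy": 0, "dz": 0, "twist": 0}
    - {"dx": -4.5, "dy": 0, "dz": 0, "twist": 0}

```text
clock: 15.15
position: [0.5287, 0.0954, 0.1857]
tool_rot: [2.937, 1.558, 0.072]
force: [0.2, 0.1, -0.3]
grip_width: 0.0361
```

```bash
python3 - <<'E'
from h import *
import cv2
w=imaging.grab_frame('wrist')
cv2.imwrite("pics/w8.png",w[:,:,::-1])
cv2.imwrite("pics/s8.png",cv2.resize(imaging.grab_frame('side')[140:280,220:360,::-1],None,fx=4.2,fy=4.2,interpolation=cv2.INTER_CUBIC))
go([.463,.32,.185])
E
```

```text
t 15.25 pos [0.5281 0.0953 0.1842] F [-1.0437  0.1801 -0.341 ] w 0.035816177488940094
shift cm [ -0.1349 -23.3935   0.1235]
```

View pics/w8.png

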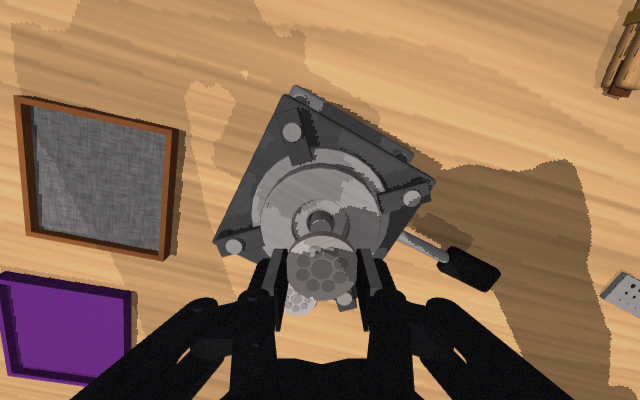

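View pics/s8.png

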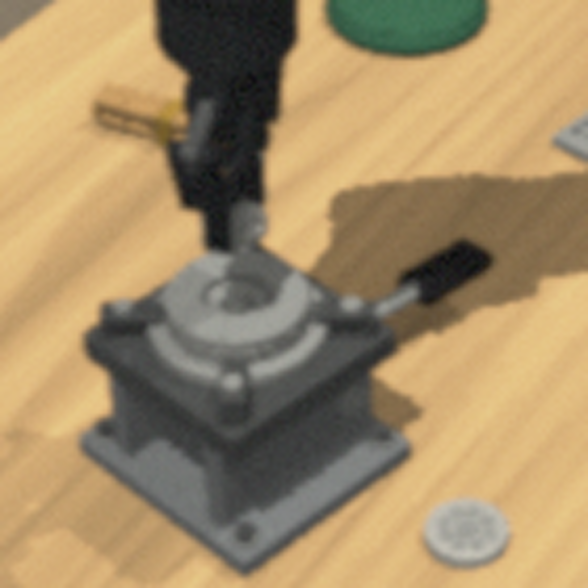

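The medal is held but has pitched about the jaw axis: its face looks nearly round at (322,265). I'll measure the tilt.

```bash
python3 - <<'E'
import cv2
w=cv2.imread("pics/w8.png")
cv2.imwrite("pics/w8c.png",cv2.resize(w[200:340,240:400],None,fx=5,fy=4.2 if 0 else 5,interpolation=cv2.INTER_CUBIC)[:600])
E
```

```text
(no output)
```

View pics/w8c.png

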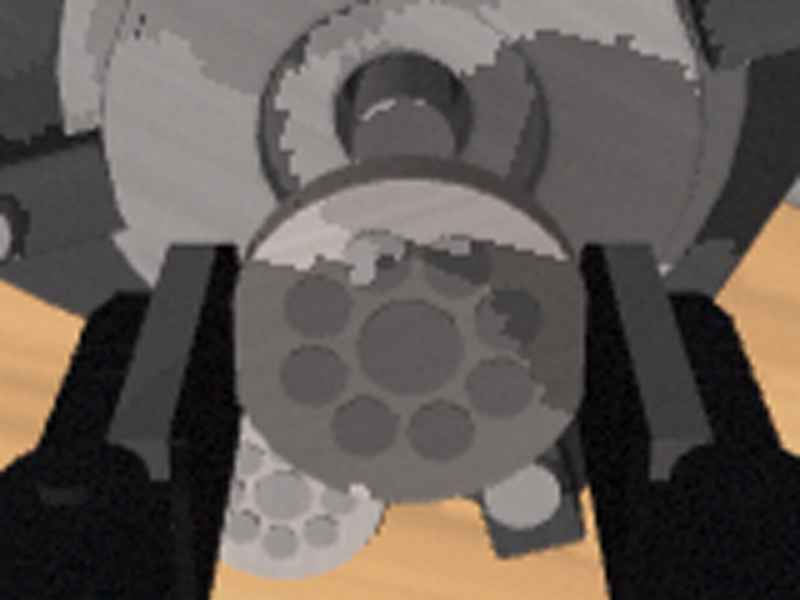

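Enlarged, the face's height/width ratio is 0.93, against 0.92 while it lay flat on the rod. So it has stayed essentially level and my tilt reading was wrong. On to the tray centre (about 0.463, 0.320).

>>> arm_command:
  commands:
    - {"dx": 0, "dy": -2, "dz": 0, "twist": 0}
    - {"dx": 0, "dy": -5, "dz": 0, "twist": 0}
    - {"dx": 0, "dy": -8.5, "dz": 0.1, "twist": 0}
    - {"dx": 0, "dy": -12, "dz": 0.1, "twist": 0}
    - {"dx": 0, "dy": -15.5, "dz": 0.1, "twist": 0}
    - {"dx": 0, "dy": -18.5, "dz": 0.1, "twist": 0}
    - {"dx": 0, "dy": -21, "dz": 0.1, "twist": 0}
    - {"dx": 0, "dy": -22.6, "dz": 0.1, "twist": 0}
    - {"dx": 0, "dy": -23.4, "dz": 0.1, "twist": 0}
    - {"dx": 0, "dy": -23.4, "dz": 0.1, "twist": 0}
    - {"dx": 0, "dy": -23.4, "dz": 0.1, "twist": 0}

```text
clock: 16.17
position: [0.4634, 0.3192, 0.1832]
tool_rot: [2.825, 1.561, -0.041]
force: [0.3, -0.1, -1.1]
grip_width: 0.0362
```

```bash
python3 - <<'E'
from h import *
import cv2
w=imaging.grab_frame('wrist')
cv2.imwrite("pics/w9.png",w[:,:,::-1])
s=sensors.observe();print(s['qpos'],rot(s['tool_rot']))
go([.463,.32,.05])
E
```

```text
[-0.4656  0.5031 -0.3378  1.8161  0.2242  0.8518 -2.2074] [[ 0.0104  0.2719 -0.9623]
 [-0.0005 -0.9623 -0.2719]
 [-0.9999  0.0033 -0.0099]]
t 16.2167 pos [0.4637 0.3187 0.1833] F [ 0.4401  0.2713 -1.3632] w 0.036004696583883826
shift cm [13.3331 -0.1875  0.1635]
```

View pics/w9.png

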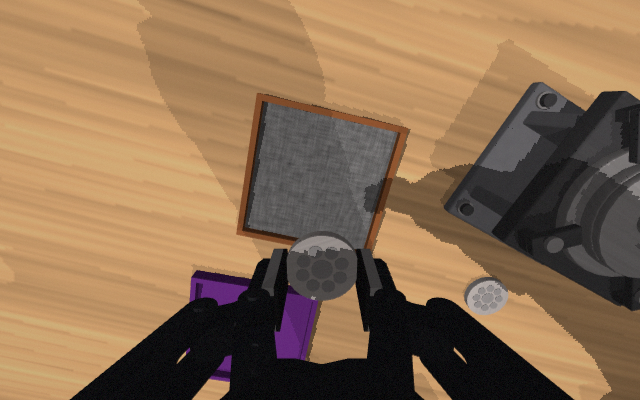

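```bash
python3 - <<'E'
from h import *
i=imaging.camera_info('wrist')
print(proj(i,[.463,.32,.006]))
c=[onz(i,*p,.016) for p in [(258,94),(409,128),(238,235)]]
print(c,(c[1]+c[2])/2)
E
```

```text
[319.3483 182.4319]
[array([0.5328, 0.3997, 0.016 ]), array([0.5422, 0.251 , 0.016 ]), array([0.3841, 0.3904, 0.016 ])] [0.4632 0.3207 0.016 ]
```

Wrist view puts the tray centre at (0.463, 0.321), in agreement. Lowering.

>>> arm_command:
  commands:
    - {"dx": 2, "dy": -0.19, "dz": 0.16, "twist": 0}
    - {"dx": 5, "dy": -0.19, "dz": 0.16, "twist": 0}
    - {"dx": 8, "dy": -0.19, "dz": 0.16, "twist": 0}
    - {"dx": 11, "dy": -0.19, "dz": 0.16, "twist": 0}
    - {"dx": 13.5, "dy": -0.19, "dz": 0.16, "twist": 0}
    - {"dx": 15.0, "dy": -0.19, "dz": 0.16, "twist": 0}
    - {"dx": 15.5, "dy": -0.19, "dz": 0.16, "twist": 0}
    - {"dx": 15.8, "dy": -0.19, "dz": 0.16, "twist": 0}
    - {"dx": 15.8, "dy": -0.19, "dz": 0.16, "twist": 0}
    - {"dx": 15.8, "dy": -0.19, "dz": 0.16, "twist": 0}

```text
clock: 17.05
position: [0.464, 0.3199, 0.0264]
tool_rot: [2.879, 1.559, 0.013]
force: [0.4, 0.5, -0.9]
grip_width: 0.0359
```

>>> arm_command:
  commands:
    - {"dx": 0.2, "dy": 0, "dz": 0, "twist": 0}
    - {"dx": 0.4, "dy": 0, "dz": 0, "twist": 0}
    - {"dx": 0.6, "dy": 0, "dz": 0, "twist": 0}
    - {"dx": 0.8, "dy": 0, "dz": 0, "twist": 0}
    - {"dx": 0.9, "dy": 0, "dz": 0, "twist": 0}
    - {"dx": 0.9, "dy": 0, "dz": 0, "twist": 0}

```text
clock: 17.55
position: [0.4639, 0.3199, 0.0171]
tool_rot: [2.859, 1.56, -0.007]
force: [0.1, 0.9, -1.4]
grip_width: 0.036
```

>>> arm_command:
  commands:
    - {"dx": 0.08, "dy": 0, "dz": 0, "twist": 0}
    - {"dx": 0.16, "dy": 0, "dz": 0, "twist": 0}
    - {"dx": 0.16, "dy": 0, "dz": 0, "twist": 0}

```text
clock: 17.8
position: [0.4639, 0.3199, 0.0153]
tool_rot: [2.851, 1.56, -0.016]
force: [-0.1, 0.4, 0.6]
grip_width: 0.0362
```

>>> arm_command:
  commands:
    - {"dx": 0.06, "dy": 0, "dz": 0, "twist": 0}
    - {"dx": 0.1, "dy": 0, "dz": 0, "twist": 0}
    - {"dx": 0.1, "dy": 0, "dz": 0, "twist": 0}

```text
clock: 18.05
position: [0.4638, 0.3198, 0.0143]
tool_rot: [2.843, 1.56, -0.024]
force: [-0.2, -0.1, -0.6]
grip_width: 0.0361
```

>>> arm_command:
  commands:
    - {"dx": 0.06, "dy": 0, "dz": 0, "twist": 0}
    - {"dx": 0.1, "dy": 0, "dz": 0, "twist": 0}
    - {"dx": 0.1, "dy": 0, "dz": 0, "twist": 0}

```text
clock: 18.3
position: [0.4639, 0.3199, 0.0132]
tool_rot: [2.845, 1.56, -0.022]
force: [-1.0, -1.3, 0.9]
grip_width: 0.0361
```

The tips are just at the felt and the medal's underside is about a millimetre above it. Releasing.

>>> arm_command:
  commands:
    - {"dx": 0, "dy": 0, "dz": 0, "twist": 0}
    - {"dx": 0, "dy": 0, "dz": 0, "twist": 0}
    - {"dx": 0, "dy": 0, "dz": 0, "twist": 0}
    - {"dx": 0, "dy": 0, "dz": 0, "twist": 0}
    - {"dx": 0, "dy": 0, "dz": 0, "twist": 0}
  grip: -0.1

```text
clock: 18.72
position: [0.4639, 0.3198, 0.0133]
tool_rot: [2.844, 1.56, -0.023]
force: [-0.3, -0.4, -0.2]
grip_width: 0.0469
```

>>> arm_command:
  commands:
    - {"dx": -0.5, "dy": 0, "dz": 0, "twist": 0}
    - {"dx": -1.5, "dy": 0, "dz": 0, "twist": 0}
    - {"dx": -4, "dy": 0, "dz": 0, "twist": 0}
    - {"dx": -8, "dy": 0, "dz": 0, "twist": 0}
    - {"dx": -12, "dy": 0, "dz": 0, "twist": 0}
    - {"dx": -14, "dy": 0, "dz": 0, "twist": 0}
    - {"dx": -14, "dy": 0, "dz": 0, "twist": 0}
    - {"dx": -14, "dy": 0, "dz": 0, "twist": 0}

```text
clock: 19.38
position: [0.4629, 0.3201, 0.1553]
tool_rot: [2.969, 1.557, 0.102]
force: [0.2, 0.6, -0.8]
grip_width: 0.0472
```

```bash
python3 - <<'E'
from h import *
import cv2
i=imaging.camera_info('wrist')
w=imaging.grab_frame('wrist');print(proj(i,[.463,.32,.012]))
cv2.imwrite("pics/w10.png",w[:,:,::-1])
cv2.imwrite("pics/s10.png",imaging.grab_frame('side')[:,:,::-1])
cv2.imwrite("pics/t10.png",imaging.grab_frame('top')[:,:,::-1])
go([.463,.32,.15])
E
```

```text
[320.9755 191.5443]
t 19.5333 pos [0.462  0.3195 0.1527] F [ 0.8513 -0.3875  0.1236] w 0.04697767005475181
shift cm [ 0.2667 -0.0166 -0.1099]
```

View pics/w10.png

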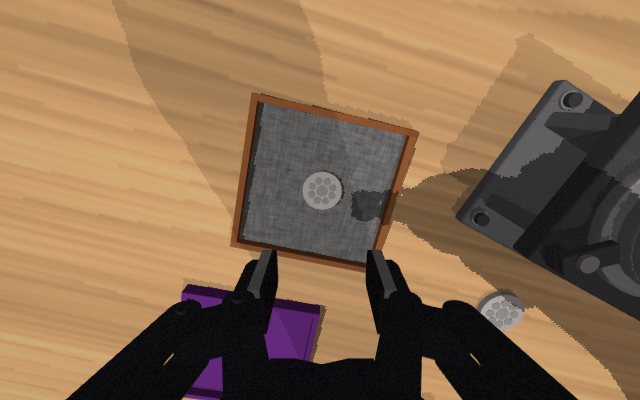

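View pics/s10.png

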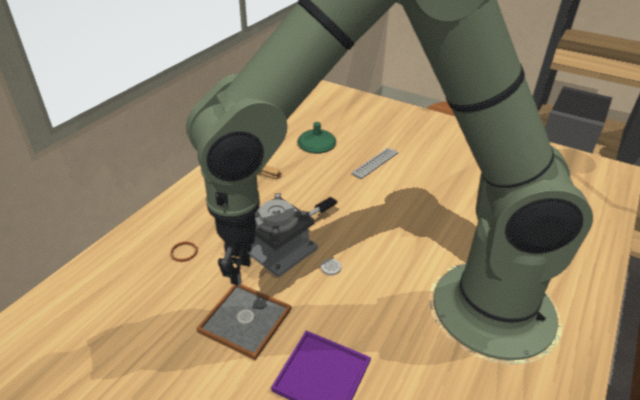

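View pics/t10.png

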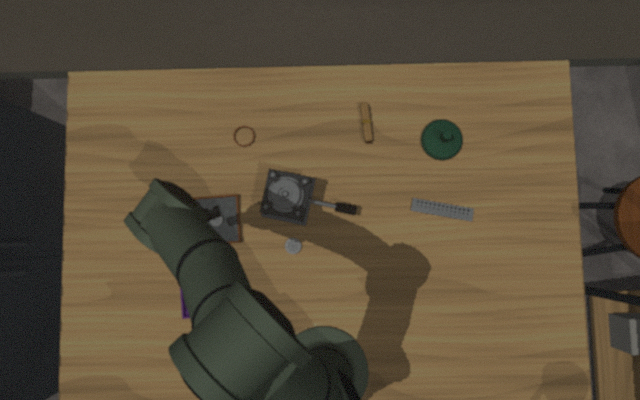

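The medal lies flat at (322,191) in the middle of the grey-felt tray, where (321,192) was expected. The bangle, clamp, lamp base and draw plate are at their starting pixels, and the gripper is clear. Handing in.

```bash
python3 - <<'E'
from h import *
print(order.job_done()); print(sensors.observe()['clock'])
E
```

```text
the job is handed in; nothing more can be done
None
the job is handed in; nothing more can be done
```

The medal is in the tray, but I may have strained the lever at its stop, which would fail the task. I handed the job in at about 19.5 s of the allowed 69 s.

**What I did:** I pressed the lever with shut fingers. It gave about 4 N in free travel and 10–12 N while pushing the medal out, then fell back to about 4 N before meeting the stop. I then took the medal by its rim off the rod and lowered it into the grey-felt tray, releasing it about 1 mm above the felt.

**Checks that passed:**
- **Knock-out:** the side and wrist pictures showed the medal standing clear above the die face before I touched it.
- **Placing:** the last wrist picture shows it flat and released at the tray centre, within a pixel or so of where I expected it.
- **Bystanders:** all four are at their starting pixels, and the gripper is about 15 cm above the tray, touching nothing.

**Checks that failed or disagreed:**
- **Lever force:** the wrist sensor read 30 N at the stop. I had already sent the next step along with it, and that took the reading to 41.5 N vertical before I backed off. The limit is 40 N and the sensor noise is about 1 N, so I probably passed it. I should have sent single steps near the stop.
- **Die face:** while feeling for the die face, the fingertips pressed on it with about 25 N. That is within the limit, but harder than I meant.

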